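# Open the tight storage jar in the jar brace

## Task

Lift the blue square jar by its red screw cap and stand it fully down in the square recess of the wooden brace, so that the brace keeps it from turning. Then unscrew the tight cap anticlockwise until its threads let go, about a fifth of a turn and no more than a quarter, and raise it straight up off the neck with the jar staying in the brace. Finish while still holding the cap level over the open jar, with a few centimetres of air between cap and rim, and leave the other things on the worktop where they are.

Things in the scene. Friction and masses are not known exactly. Their poses are not given: they have to be found in the camera images.
- jar_middle (a point): loose square blue stoneware jar, 56x56 mm and 70 mm tall (edges rounded 5 mm), a sloping shoulder up to 79 mm and a round neck 40 mm across with the cap on it; 112 mm tall and about 0.4 kg with the cap. The point lies on the jar's axis 56 mm above its underside, z up, x and y square to the side faces (any quarter turn of the jar fits the brace)
- cap_centre (a point): red round ribbed screw cap, 60 mm across, 22 mm tall, a separate loose part; a white stroke on its top points along its x. The point lies on its axis, 11 mm above its lower edge and 101 mm above the jar's underside while on. Under the cap's edge 11 mm are free down to the shoulder and 20 mm down to the square body, so it may be gripped across any diameter
- jar_rim (a point): centre of the jar's mouth, 108 mm above the jar's underside; the cap's centre is 7 mm below it while the cap is on
- thread (a joint): angle the cap's collar has been turned anticlockwise against the jar: 0 = tight, above 0.73 = lugs free, beyond 1.55 they catch again. Turning takes about 0.5 N m and the collar stays where it is left. It lags the cap by up to 0.06 rad, and the jar turns up to 0.12 rad in the brace before it holds; the cap does not rise while it turns
- brace_floor (a point): centre of the floor of the square recess in the wooden jar brace, a block 120x120x40 mm fixed to the worktop. The floor is 10 mm above the worktop and 30 mm below the block's top; the recess is 62x62 mm with an 8 mm chamfer round its mouth; x and y are square to its walls. A jar standing in it has its middle point 56 mm above this point
- jar: the jar again (with its thread collar): origin at the centre of its underside
- cap: the cap again: origin on its axis at its lower edge. A lug cap: while screwed on it carries the jar's weight, with about 1 mm of up-and-down play. Turned anticlockwise from above (yaw growing) by 65 degrees against the jar it is well free, then lifts straight off; its skirt reaches 18 mm down over the rim
- by_chilli_jar: bystander: spice jar with red cap, 58x58x123 mm, not to be disturbed; origin near the centre of its underside
- by_tumbler: bystander: clear glass tumbler, 76x76x91 mm, not to be disturbed; origin near the centre of its underside
- by_mug_a: bystander: white patterned mug, 82x112x94 mm, not to be disturbed; origin near the centre of its underside
- by_onion: bystander: red onion, 63x59x66 mm, not to be disturbed; origin near the centre of its underside
- by_teaspoon: bystander: steel teaspoon, 138x28x12 mm, not to be disturbed; origin near the centre of its underside
- by_tea_light: bystander: small tea light, 38x38x17 mm, not to be disturbed; origin near the centre of its underside
Mind the look-alikes: they are no part of the job. Of the things that look like the cap, the larger one is meant.

How it is judged:
By the outcome, as a careful person would: the job done as asked, in the order asked, and still so for the second after the job is handed in, while the arm keeps its last pose, push and grip.
It also fails if it takes over 48 s, if anything falls off the work surface, if the arm or the gripper's body presses on something with over 40 N, if the wrist force passes 120 N, or if a joint passes its speed limit or range.

## Robot

A 6-joint arm with a two-finger parallel gripper is mounted at the origin on a cart in front of the work surface, level with it; the furniture and walls round the work are solid. World frame = base frame: x ahead of the robot, y to its left, z up, the work surface at z = 0. Lengths are in m, angles in rad, forces in N, time in s.
With the tool pointing down it reaches from about 0.375 to 0.975 m from the base axis. Payload 3.8 kg.
Tool frame: the origin (TCP) lies at the very end of the fingers, on their centre line; the grasp point (between the pads) lies bot.hold_point_z behind it (bot.hold_point_z is the distance from the TCP to the grasp point, in m); x points along the fingers, y is the direction in which the jaws open and shut, and the axes are right-handed (so a half turn about x gives the same grasp; the last joint's range is limited). The gripper opens to 88 mm and grips with 3 to 60 N. Pads are 18 mm wide; open, the fingers measure 123 mm over their backs; the gripper's body (75 mm by 187 mm) begins 45 mm behind the grasp point.
Start: joints at [1.258, 0.264, 1.604, -0, 1.274, -0.037], TCP at [0.184, 0.649, 0.239] pointing down, gripper open.
Joint ranges: [-2.63, 2.63], [-0.94, 2.18], [0.31, 2.57], [-1.31, 4.45], [0, 2.66], [-2.55, 2.55]. Speed limits (rad/s): [2.57, 2.57, 3.14, 3.14, 3.14, 3.14].

## Interface

Orientations are given as a rotation vector (axis times angle).
In Python, from bench import bot gives the robot as it stands.
- The arm moves only by the tool send_rows, never from a script. Its argument "deltas" is one flat list of numbers, 4 for each row, row after row: the shift along the world's x, y, z in mm, then the turn about the world's z in degrees. In form: [tx, ty, tz, spin, tx, ty, tz, spin, ...]. A call has 1 to 5 rows; each row is the pose to reach, as a shift and turn from the pose commanded when the call began; what a row does not reach only later rows make up. A row lasts 1/10 s, in which the tool goes at most 50 mm and 8.59 degrees, less where a joint would pass 70% of its speed; a pose out of reach is approached as far as the arm can. A call with a gripper value outside its range is refused whole. "hand" is the opening, from 0 (shut) to 1 (fully open), set as the call begins (left out, the last holds). The fingers move at their own pace and stop on an object; the grip force is fixed at half the most. Time passes only in rows, so rows that repeat a pose let the fingers close. It gives the time, the measured TCP pose, the force and the opening at its end, in the units of the state.
- bot.get_state(): the state, without advancing time (a new reading comes with each control period).
- bot.read_camera(name): name is "side" or "top"; returns (picture, depth): 400x640x3 uint8, red, green, blue; 400x640 float32, m along the optical axis (not along the pixel's ray), 0 where there is no reading.
- bot.camera_params(name): a dict with "vfov" (degrees; the focal length in pixels is half the picture's height over the tangent of half this angle, whatever the lens; pixels are square), "cx", "cy" (the principal point, pixels), "distortion" ([k1, k2, p1, p2, k3] as OpenCV has them; the pictures are not rectified), "rvec" (rotation vector, rad) and "tvec" (3), from world to camera coordinates, as OpenCV has them. Camera axes: x right, y down, z forward; pixel columns grow to the right and rows downward; lengths in m; the calibration is good to about 2 mm. A picture is of the moment at which its call begins. camera_params takes no time and is no camera call.
- bot.hand_in(): hands the job in, once; it reports no verdict.
Trained networks look in the newest picture that a camera, given by its name, has taken for a name from the list of things; names that differ only in an ending like _2 or _b are one class to them, and where a whole thing is asked for, a point or a joint stands for the part that bears it (a point fixed in the world has none). Each returns a list of dicts, best first, with "confidence" (0 to 1); they miss things now and then, are a little off and sometimes report something else, mostly with a low value. They report only what shows in the picture. A call takes as long as a camera call. They do not tell look-alikes from the thing itself.
- bot.recognise(label, camera): "rect" ([left, top, width, height] in pixels, round what is visible of it).
- bot.silhouettes(label, camera): "region" (400x640 bool, what is visible of it) and "rect" ([left, top, width, height] in pixels, round what is visible of it).
The state is a dict: "time_s": time; "joint_pos": joint angles; "joint_vel": joint speeds; "joint_torque": joint torques, N m; "tool_pos": TCP position; "tcp_rot": TCP orientation; "wrist_force": force on the tool from outside, world axes, zero at the start; "wrist_torque": the same for the moment, N m; "grip_width": finger opening in m.
Only numpy, scipy, OpenCV 4.12 (cv2) and the standard library are available. Lean on these libraries where they do the work, as an engineer would, in place of code of your own. Each camera call takes 0.05 s, during which the arm holds its last target.

## Working session

There is one attempt and no reset: what is moved stays moved. The work goes in short steps, Python scripts to look and compute and a tool call to move; the robot and the scene stay as the last step left them, time stands still between calls to the robot, and variables do not carry over. Pictures are saved under pics/ and viewed, and the job is handed in when it is done.

Besides the shell and the picture viewer there is one more tool, called after ">>>" in YAML: its name, and indented under it one key for each argument. send_rows: Moves the arm, as the interface text tells. Its arguments: {"type":"object","properties":{"deltas":{"type":"array"},"hand":{"type":"number"}},"required":["deltas"]}

```bash
mkdir -p pics; ls; cat > h.py <<'E'
import numpy as np,cv2
from bench import bot
def save(n,im): cv2.imwrite('pics/'+n,im[:,:,::-1])
def cam(c):
    p=bot.camera_params(c); f=200/np.tan(np.radians(p['vfov'])/2)
    K=np.array([[f,0,p['cx']],[0,f,p['cy']],[0,0,1]]); R=cv2.Rodrigues(np.array(p['rvec'],float))[0]
    return K,np.array(p['distortion'],float),R,np.array(p['tvec'],float).reshape(3)
def rays(c,uv):
    K,d,R,t=cam(c); n=cv2.undistortPoints(np.array(uv,float).reshape(-1,1,2),K,d).reshape(-1,2)
    return np.c_[n,np.ones(len(n))]
def world(c,uv,depth):
    K,d,R,t=cam(c); r=rays(c,uv); return (r*np.array(depth).reshape(-1,1)-t)@R
def onplane(c,uv,z):
    K,d,R,t=cam(c); r=rays(c,uv)@R; o=-R.T@t; s=(z-o[2])/r[:,2]; return o+r*s[:,None]
def proj(c,P):
    K,d,R,t=cam(c); return cv2.projectPoints(np.array(P,float).reshape(-1,1,3),cv2.Rodrigues(R)[0],t,K,d)[0].reshape(-1,2)
def cloud(c,dep):
    v,u=np.mgrid[0:400,0:640]; return world(c,np.c_[u.ravel(),v.ravel()],dep.ravel()).reshape(400,640,3)
E
python3 - <<'E'
from h import *
for c in('side','top'):
    im,d=bot.read_camera(c); save(c+'0.png',im); np.savez('pics/'+c+'0.npz',im=im,d=d)
    print(c,-cam(c)[2].T@cam(c)[3],bot.camera_params(c))
    for l in('jar','cap','brace_floor','by_chilli_jar'):
        try: print(l,[(r['rect'],round(r['confidence'],2)) for r in bot.recognise(l,c)])
        except Exception as e: print(l,e)
print(bot.get_state(),bot.hold_point_z)
E
```

```text
pics
side [0.38650707 0.59299981 1.1602665 ] {'vfov': 42.82689955070345, 'cx': 311.14285906539504, 'cy': 192.3593345971211, 'distortion': array([-0.11222055,  0.        ,  0.        ,  0.        ,  0.        ]), 'rvec': array([ 0.35044669, -2.92573555,  0.83686426]), 'tvec': array([0.53169301, 0.20194619, 1.23441286])}
jar [([337.4, 169.9, 32.6, 30.0], 0.92)]
cap [([339.7, 152.5, 24.6, 24.5], 0.93), ([339.6, 214.8, 22.9, 16.0], 0.75)]
brace_floor [([267.7, 261.3, 70.3, 71.3], 0.69)]
by_chilli_jar [([220.3, 294.9, 34.1, 39.9], 0.66), ([342.3, 153.6, 22.8, 25.4], 0.35)]
top [ 0.36828427 -0.05849042  1.23667629] {'vfov': 45.4774341841344, 'cx': 318.2444372400747, 'cy': 202.93422385149623, 'distortion': array([-0.04006498,  0.        ,  0.        ,  0.        ,  0.        ]), 'rvec': array([ 2.11797426, -2.1492656 ,  0.13467393]), 'tvec': array([-0.02444683,  0.54808585,  1.16937032])}
jar [([204.1, 187.0, 63.7, 54.0], 0.56)]
cap [([354.9, 212.4, 27.1, 29.5], 0.89), ([314.3, 234.3, 19.0, 13.6], 0.56)]
brace_floor [([206.5, 185.7, 59.4, 55.8], 0.68)]
by_chilli_jar [([174.2, 150.2, 38.3, 32.2], 0.97), ([351.1, 233.3, 22.5, 9.6], 0.69)]
{'time_s': 0.5, 'joint_pos': array([ 1.25810737e+00,  2.63916997e-01,  1.60401237e+00,  1.36798144e-05,
        1.27368010e+00, -3.68855564e-02]), 'joint_vel': array([-0.00111498, -0.00044831, -0.00234456,  0.00039693,  0.00071183,
       -0.00035647]), 'joint_torque': array([-1.38639380e-04, -5.01423204e+01, -3.56800425e+01,  7.29928887e-02,
        1.99978310e-02, -3.99804605e-05]), 'tool_pos': array([0.18380271, 0.64948843, 0.23868756]), 'tcp_rot': array([ 0.21648381,  1.55994827, -0.21650631]), 'wrist_force': array([-0.72056726,  0.81008924, -0.24790504]), 'wrist_torque': array([ 0.01627236, -0.04550731, -0.01690774]), 'grip_width': 0.08767715505788501} 0.0187
```

View pics/side0.png

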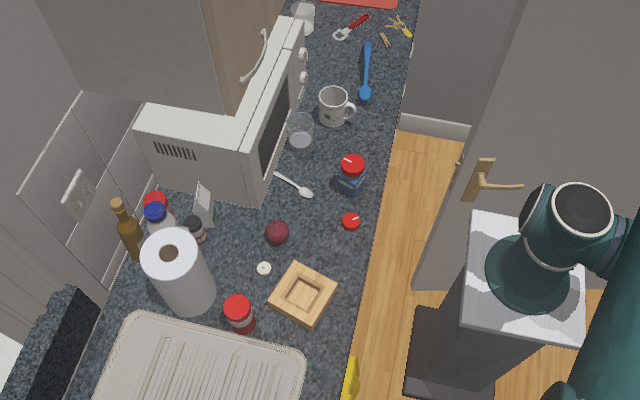

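View pics/top0.png

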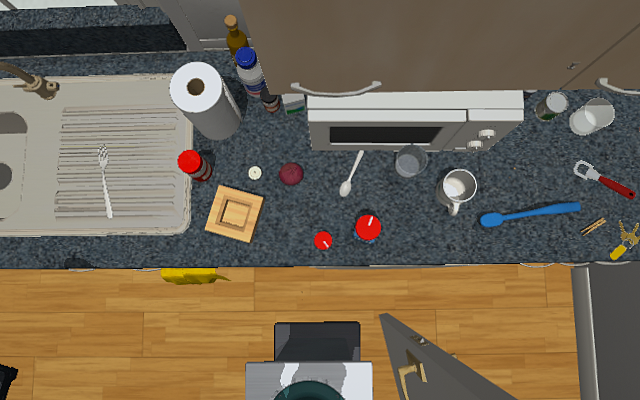

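```bash
python3 - <<'E'
from h import *
for c,b in(('side',(320,130,400,250)),('top',(290,170,400,270)),('top',(170,140,290,260)),('side',(210,250,350,345))):
    z=np.load('pics/%s0.npz'%c); im=z['im'];x0,y0,x1,y1=b
    cr=cv2.resize(im[y0:y1,x0:x1],None,fx=5,fy=5,interpolation=cv2.INTER_CUBIC); save('c_%s_%d.png'%(c,x0),cr)
for c in('side','top'):
    z=np.load('pics/%s0.npz'%c); P=cloud(c,z['d']); im=z['im'].astype(int)
    red=(im[...,0]>110)&(im[...,1]<70)&(im[...,2]<80)
    n,l,s,ce=cv2.connectedComponentsWithStats(red.astype(np.uint8))
    for i in range(1,n):
        if s[i,4]>40:
            Q=P[(l==i)&(z['d']>0)]; print(c,s[i],ce[i].round(1),np.median(Q,0).round(4),np.percentile(Q[:,2],[5,95]).round(3))
E
```

```text
side [348  14  22  15 101] [358.1  20.9] [ 0.5822 -0.8083  0.0135] [0.009 0.019]
side [341 154  24  23 347] [353.1 163.8] [ 0.4738 -0.1459  0.1107] [0.107 0.115]
side [143 191  23  16 207] [154.4 197.1] [0.9233 0.0666 0.1209] [0.117 0.125]
side [342 212  19  18 221] [350.5 220.8] [ 0.454  -0.0384  0.0159] [0.011 0.02 ]
side [269 221  19  19  90] [280.  232.8] [0.6117 0.0554 0.039 ] [0.035 0.047]
side [231 295  20  27 259] [241.6 308.1] [0.6284 0.2806 0.1209] [0.107 0.124]
top [178 150  23  23 414] [188.8 160.9] [0.643  0.2781 0.1221] [0.118 0.125]
top [282 168  17  14 140] [290.1 175.4] [0.619  0.0384 0.0462] [0.038 0.056]
top [600 176  36  23 246] [617.4 186.6] [ 0.5814 -0.8129  0.0136] [0.009 0.018]
top [355 215  26  25 492] [367.6 227.4] [ 0.4757 -0.1487  0.1113] [0.106 0.115]
top [314 231  18  19 249] [322.3 239.8] [ 0.4565 -0.0403  0.0161] [0.002 0.02 ]
```

View pics/c_side_320.png

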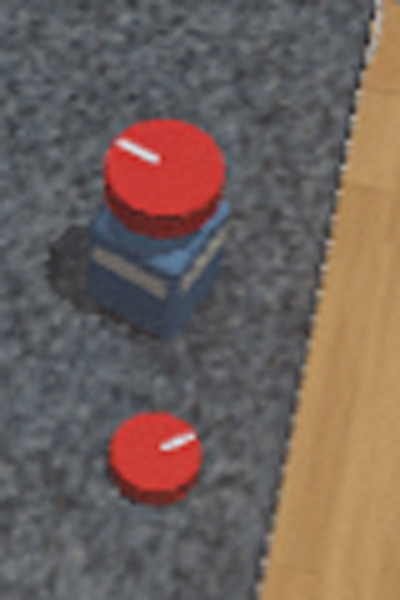

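View pics/c_top_290.png

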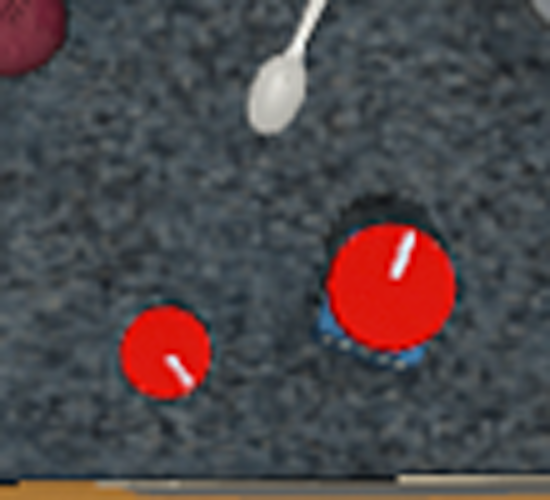

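View pics/c_top_170.png

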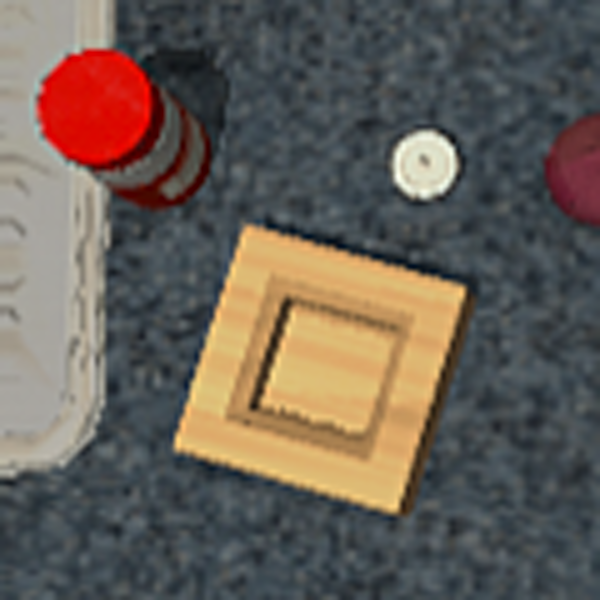

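View pics/c_side_210.png

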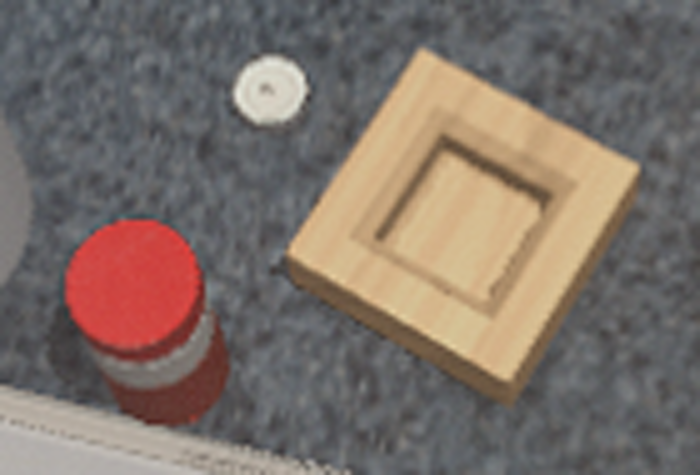

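```bash
cat > m.py <<'E'
from h import *
from scipy.optimize import least_squares
def brace(c,im,d):
    P=cloud(c,d); hsv=cv2.cvtColor(im,cv2.COLOR_RGB2HSV)
    box=np.zeros((400,640),bool)
    m=(np.abs(P[...,2]-.04)<.006)&(hsv[...,0]<28)&(hsv[...,1]>60)&(d>0)&(P[...,0]>.38)&(P[...,0]<.62)&(P[...,1]>.05)&(P[...,1]<.32)
    n,l,s,ce=cv2.connectedComponentsWithStats(m.astype(np.uint8)); i=1+np.argmax(s[1:,4]); m=l==i
    cs,_=cv2.findContours(m.astype(np.uint8),cv2.RETR_EXTERNAL,cv2.CHAIN_APPROX_NONE)
    cn=max(cs,key=len).reshape(-1,2); W=onplane(c,cn,.04)[:,:2]
    r=cv2.minAreaRect((W*1000).astype(np.float32))
    # fit: L2 to square
    h=cv2.convexHull((W*1000).astype(np.float32)).reshape(-1,2)/1000
    def f(p):
        q=(W-p[:2])@np.array([[np.cos(p[2]),-np.sin(p[2])],[np.sin(p[2]),np.cos(p[2])]])
        return np.abs(q).max(1)-p[3]
    a=np.radians(r[2]%90); 
    s=least_squares(f,[r[0][0]/1000,r[0][1]/1000,a,.06],loss='soft_l1',f_scale=.001)
    return r,s.x,np.degrees(s.x[2]),np.median(P[m][:,2]),np.std(f(s.x))
def jar(c,im,d):
    P=cloud(c,d); hsv=cv2.cvtColor(im,cv2.COLOR_RGB2HSV)
    return P,hsv
E
python3 - <<'E'
from m import *
for c in('side','top'):
    z=np.load('pics/%s0.npz'%c); print(c,brace(c,z['im'],z['d']))
    im=z['im']; P=cloud(c,z['d'])
    R=(np.hypot(P[...,0]-.476,P[...,1]+.148)<.06)&(P[...,2]>.008)&(P[...,2]<.066)&(z['d']>0)
    Q=P[R]; print(len(Q))
    # fit square of half 28 (vertical faces)
    best=None
    for a0 in np.radians(np.arange(0,90,10)):
        def f(p):
            q=(Q[:,:2]-p[:2])@np.array([[np.cos(p[2]),-np.sin(p[2])],[np.sin(p[2]),np.cos(p[2])]])
            return np.abs(q).max(1)-.028
        s=least_squares(f,[.476,-.148,a0],loss='soft_l1',f_scale=.001)
        if best is None or s.cost<best.cost: best=s
    print(best.x[:2],np.degrees(best.x[2])%90,best.cost,np.std(f(best.x)))
    # cap top
    i2=im.astype(int); m=(i2[...,0]>100)&(np.hypot(P[...,0]-.476,P[...,1]+.148)<.06)&(P[...,2]>.108)&(z['d']>0)
    cs,_=cv2.findContours(m.astype(np.uint8),cv2.RETR_EXTERNAL,cv2.CHAIN_APPROX_NONE)
    cn=max(cs,key=len).reshape(-1,2)
    W=onplane(c,cn,.112); s=least_squares(lambda p:np.hypot(W[:,0]-p[0],W[:,1]-p[1])-p[2],[.475,-.148,.03],loss='soft_l1',f_scale=.001); print('cap',s.x,np.median(P[m][:,2]))
    w=(i2.min(2)>150)&m; w=(i2[...,1]>130)&cv2.dilate(m.astype(np.uint8),np.ones((3,3))).astype(bool)
    v,u=np.nonzero(w); W=onplane(c,np.c_[u,v],.112); print('stroke',W.mean(0),len(W), np.degrees(np.arctan2(*(W.mean(0)[:2]-s.x[:2])[::-1])))
E
```

```text
side (((522.3142700195312, 185.30459594726562), (120.36087799072266, 121.35488891601562), 73.09626007080078), array([0.52213488, 0.18538716, 1.27433642, 0.05924133]), np.float64(73.01409829493552), np.float64(0.03877951565500796), np.float64(0.0007149975295606557))
325
[ 0.47495661 -0.15029931] 69.02516948842239 0.00017176059919673172 0.0013820528123288452
cap [ 0.47501254 -0.14886219  0.02849664] 0.11124421671033394
stroke [ 0.49195353 -0.15579627  0.112     ] 15 -22.25967541741892
top (((526.109619140625, 182.67825317382812), (121.882568359375, 119.94444274902344), 73.06405639648438), array([0.52619752, 0.18283119, 1.27471953, 0.059149  ]), np.float64(73.03604915034943), np.float64(0.03915883246113179), np.float64(0.0008273763792606903))
64
[ 0.47898432 -0.15167597] 68.95797136322926 2.2267383529297065e-05 0.001081463438107205
cap [ 0.47840592 -0.15095556  0.02860344] 0.11146670618222401
stroke [ 0.49314846 -0.15643535  0.112     ] 20 -20.39007038905996
```

```bash
python3 - <<'E'
from h import *
s=bot.get_state(); R=cv2.Rodrigues(s['tcp_rot'])[0]; print(R.round(3)); print(np.degrees(np.arctan2(R[1,1],R[0,1])),np.degrees(s['joint_pos']))
print([ (m) for m in dir(bot) if m[0]!='_'])
E
```

```text
[[-0.     0.272  0.962]
 [-0.     0.962 -0.272]
 [-1.    -0.    -0.   ]]
74.19739972874112 [ 7.20842425e+01  1.51213300e+01  9.19031393e+01  7.83795627e-04
  7.29764944e+01 -2.11338671e+00]
['MotionError', 'camera_params', 'get_state', 'hand_in', 'hold_point_z', 'read_camera', 'recognise', 'silhouettes']
```

>>> send_rows:
  deltas: [40,-30,0,-8,80,-60,0,-16,120,-90,0,-24,155,-125,0,-32,190,-160,0,-40]
  hand: 1

```text
time_s: 1.0
tool_pos: [0.3751, 0.4882, 0.2389]
tcp_rot: [0.764, 1.432, -0.763]
wrist_force: [0.7, 0.4, 0.2]
grip_width: 0.0879
```

>>> send_rows:
  deltas: [20,-45,0,-8,40,-90,0,-16,55,-135,0,-24,65,-180,0,-32,75,-225,0,-40]

```text
time_s: 1.5
tool_pos: [0.4492, 0.2627, 0.239]
tcp_rot: [1.288, 1.156, -1.287]
wrist_force: [0.5, -0.3, -0.7]
grip_width: 0.0882
```

>>> send_rows:
  deltas: [5,-48,0,-8,10,-96,0,-15.2,15,-144,0,-15.2,20,-192,0,-15.2,22,-240,0,-15.2]

```text
time_s: 2.0
tool_pos: [0.471, 0.0226, 0.2393]
tcp_rot: [1.475, 1.012, -1.472]
wrist_force: [1.3, -0.2, 0.3]
grip_width: 0.0881
```

>>> send_rows:
  deltas: [3,-48,0,0,5,-96,0,0,6,-144,0,0,6,-174,0,0,6,-174,0,0]

```text
time_s: 2.5
tool_pos: [0.4767, -0.153, 0.239]
tcp_rot: [1.477, 1.009, -1.477]
wrist_force: [-0.1, 1.0, -0.4]
grip_width: 0.0881
```

>>> send_rows:
  deltas: [0,3,-30,0,0,3,-60,0,0,3,-90,0,0,3,-109,0,0,3,-109,0]

```text
time_s: 3.0
tool_pos: [0.4742, -0.1445, 0.1266]
tcp_rot: [1.471, 1.019, -1.478]
wrist_force: [0.1, 0.3, 0.2]
grip_width: 0.088
```

```bash
python3 - <<'E'
from h import *
s=bot.get_state(); R=cv2.Rodrigues(s['tcp_rot'])[0]; t=s['tool_pos']; print(t,np.degrees(np.arctan2(R[1,1],R[0,1])),R[:,0].round(3))
for c,(x0,y0) in(('side',(310,120)),('top',(320,180))):
    im,d=bot.read_camera(c); np.savez('pics/%s1.npz'%c,im=im,d=d)
    cr=cv2.resize(im[y0:y0+90,x0:x0+110],None,fx=6,fy=6,interpolation=cv2.INTER_CUBIC)
    for w in (-.044,0,.044):
        p=(proj(c,[t+R[:,1]*w])[0]-[x0,y0]+.5)*6-.5; cv2.circle(cr,tuple(int(v) for v in p),4,(0,255,0),1)
    save('h_%s.png'%c,cr)
E
```

```text
[ 0.47419791 -0.14453941  0.12656806] -20.956842384348874 [-0.006  0.003 -1.   ]
```

View pics/h_side.png

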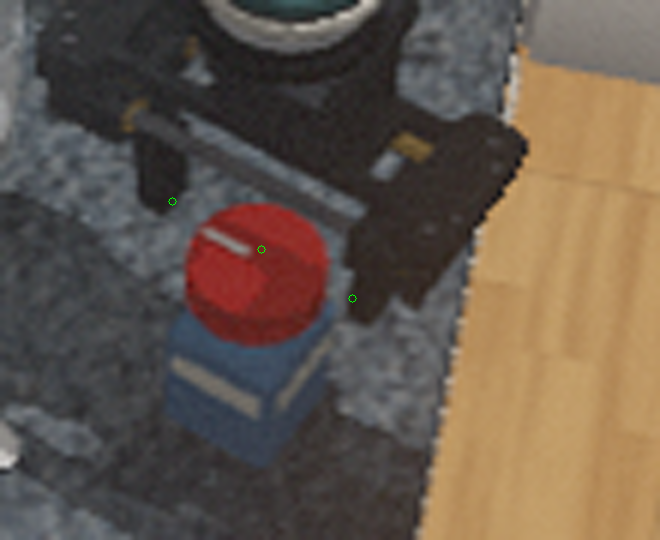

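View pics/h_top.png

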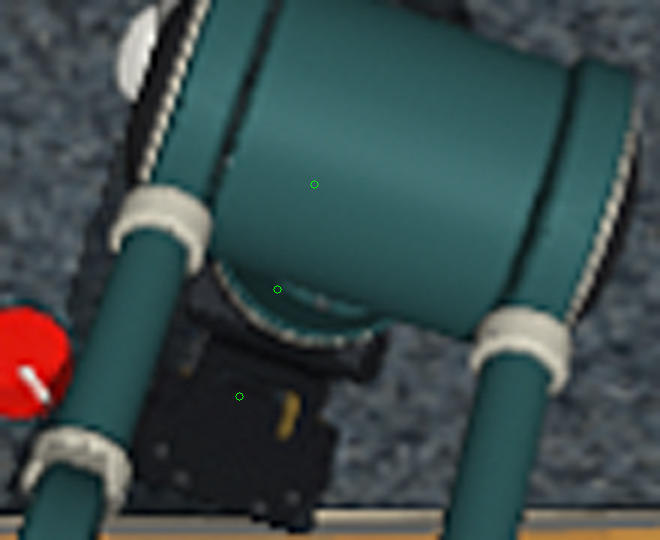

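>>> send_rows:
  deltas: [0,0,0,0,0,0,0,0]

```text
time_s: 3.3
tool_pos: [0.4781, -0.1467, 0.1315]
tcp_rot: [1.475, 1.01, -1.471]
wrist_force: [-0.5, -0.4, -0.1]
grip_width: 0.0884
```

```bash
python3 - <<'E'
from h import *
s=bot.get_state(); R=cv2.Rodrigues(s['tcp_rot'])[0]; t=s['tool_pos']; print(t,np.degrees(np.arctan2(R[1,1],R[0,1])),R[:,0].round(3),s['time_s'])
for c,(x0,y0) in(('side',(310,120)),):
    im,d=bot.read_camera(c); np.savez('pics/%s2.npz'%c,im=im,d=d)
    cr=cv2.resize(im[y0:y0+90,x0:x0+110],None,fx=6,fy=6,interpolation=cv2.INTER_CUBIC)
    for w in (-.044,0,.044):
      for e in (-.009,0,.009):
        p=(proj(c,[t+R[:,1]*w+R[:,2]*e])[0]-[x0,y0]+.5)*6-.5; cv2.circle(cr,tuple(int(v) for v in p),3,(0,255,0),1)
    save('h2_%s.png'%c,cr)
    P=cloud(c,d); m=(np.hypot(P[...,0]-t[0],P[...,1]-t[1])<.07)&(P[...,2]>.116)&(P[...,2]<.15)&(d>0); Q=(P[m]-t)@R
    for sg in(1,-1):
        q=Q[Q[:,1]*sg>.03]; print(sg,len(q),np.percentile(q,[2,10,50,90,98],axis=0).round(4).tolist())
E
```

```text
[ 0.47810024 -0.14671939  0.1314722 ] -20.98826810286047 [ 0.003 -0.001 -1.   ] 3.3
1 40 [[-0.0167, 0.0407, -0.0115], [-0.0159, 0.0416, -0.009], [-0.0083, 0.0433, -0.0056], [-0.0003, 0.0506, 0.0068], [0.0013, 0.0538, 0.01]]
-1 29 [[-0.0172, -0.0612, -0.0105], [-0.0158, -0.0604, -0.0095], [-0.0089, -0.0549, -0.0074], [-0.001, -0.0483, -0.0019], [0.0004, -0.0472, 0.007]]
```

View pics/h2_side.png

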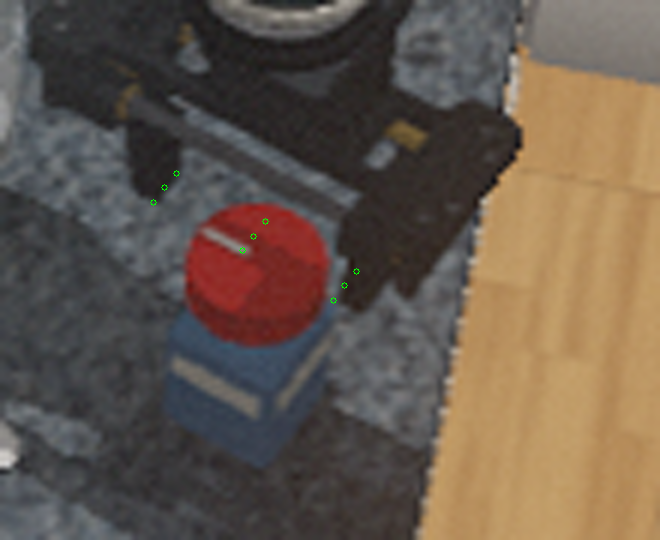

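>>> send_rows:
  deltas: [1,-3.5,-10,0,1,-3.5,-20,0,1,-3.5,-30,0,1,-3.5,-40,0,1,-3.5,-46,0]

```text
time_s: 3.85
tool_pos: [0.4768, -0.1497, 0.0819]
tcp_rot: [1.473, 1.015, -1.476]
wrist_force: [0.6, 0.1, -1.6]
grip_width: 0.0883
```

>>> send_rows:
  deltas: [0,0,0,0,0,0,0,0,0,0,0,0]

```text
time_s: 4.15
tool_pos: [0.4782, -0.1502, 0.0841]
tcp_rot: [1.474, 1.012, -1.473]
wrist_force: [0.3, 0.9, 0.6]
grip_width: 0.0882
```

```bash
cat > look.py <<'E'
import sys
from h import *
def look(n,c='side',b=(310,120),sz=(110,90)):
    s=bot.get_state(); R=cv2.Rodrigues(s['tcp_rot'])[0]; t=s['tool_pos']; x0,y0=b
    print(t.round(4),np.degrees(np.arctan2(R[1,1],R[0,1])).round(2),R[:,0].round(3),s['time_s'],s['grip_width'],s['wrist_force'].round(1),s['wrist_torque'].round(2))
    im,d=bot.read_camera(c); np.savez('pics/%s.npz'%n,im=im,d=d)
    save(n+'.png',cv2.resize(im[y0:y0+sz[1],x0:x0+sz[0]],None,fx=6,fy=6,interpolation=cv2.INTER_CUBIC))
    return s,R,t,im,d
E
python3 - <<'E'
from look import *
look('s3')
E
```

```text
[ 0.4782 -0.1502  0.0841] -21.0 [ 0.001 -0.    -1.   ] 4.15 0.08818169945209635 [0.3 0.9 0.6] [-0.06  0.08 -0.01]
```

View pics/s3.png

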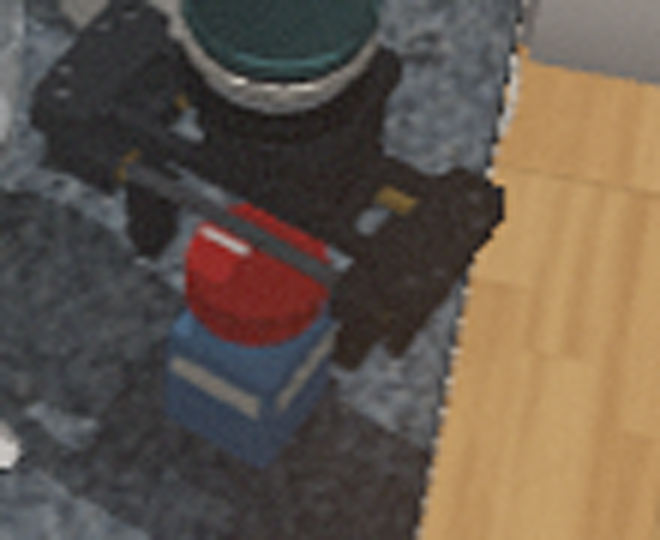

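>>> send_rows:
  deltas: [0,0,-0.5,0,0,0,-0.5,0,0,0,-0.5,0,0,0,-0.5,0,0,0,-0.5,0]
  hand: 0

```text
time_s: 4.7
tool_pos: [0.4779, -0.15, 0.0833]
tcp_rot: [1.474, 1.013, -1.474]
wrist_force: [-0.2, -1.0, 0.1]
grip_width: 0.0581
```

>>> send_rows:
  deltas: [0,0,0,0,0,0,0,0,0,0,0,0]

```text
time_s: 5.0
tool_pos: [0.4779, -0.15, 0.0833]
tcp_rot: [1.474, 1.013, -1.474]
wrist_force: [-1.3, -0.3, 0.9]
grip_width: 0.058
```

```bash
python3 - <<'E'
from look import *
look('s4')
E
```

```text
[ 0.4779 -0.15    0.0833] -21.0 [ 0. -0. -1.] 5.0 0.058029433416958404 [-1.3 -0.3  0.9] [-0.05  0.14 -0.02]
```

View pics/s4.png

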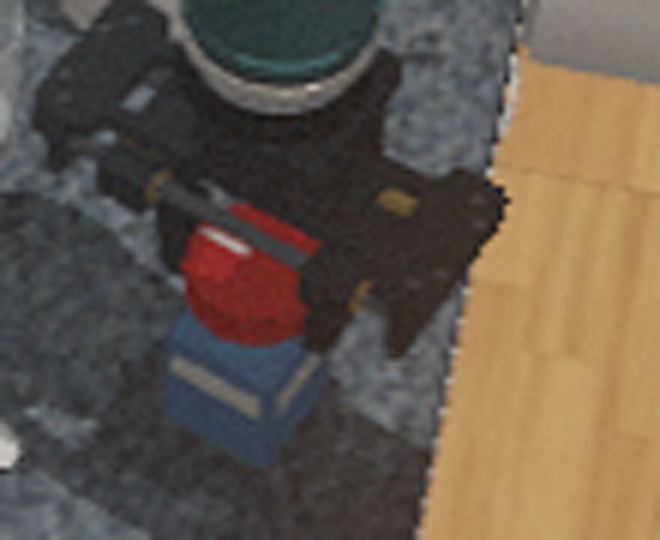

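>>> send_rows:
  deltas: [0,0,5,0,0,0,18,0,0,0,38,0,0,0,58,0,0,0,72,0]

```text
time_s: 5.55
tool_pos: [0.478, -0.1501, 0.1568]
tcp_rot: [1.474, 1.012, -1.473]
wrist_force: [-0.5, 0.4, -4.9]
grip_width: 0.0582
```

>>> send_rows:
  deltas: [0,0,8,0,0,0,8,0,0,0,8,0,0,0,8,0,0,0,8,0]

```text
time_s: 6.05
tool_pos: [0.4771, -0.1497, 0.1621]
tcp_rot: [1.473, 1.015, -1.475]
wrist_force: [0.7, -0.7, -4.3]
grip_width: 0.0584
```

```bash
python3 - <<'E'
from look import *
look('s5')
E
```

```text
[ 0.4771 -0.1497  0.1621] -21.0 [-0.002  0.001 -1.   ] 6.05 0.05835214347224829 [ 0.7 -0.7 -4.3] [-0.12  0.11  0.03]
```

View pics/s5.png

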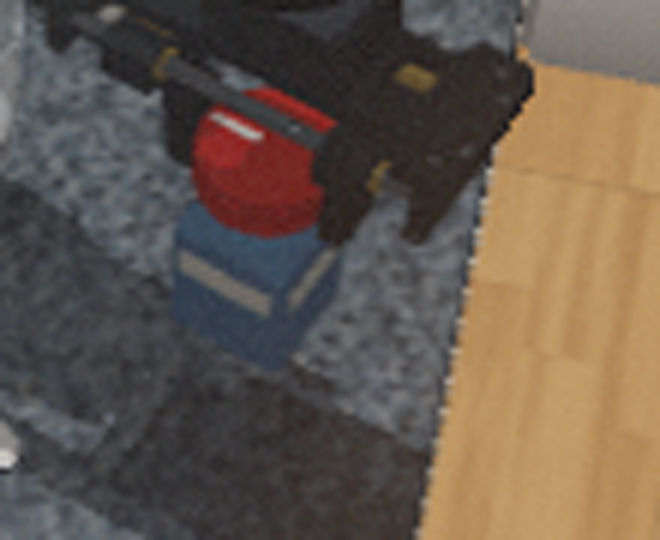

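>>> send_rows:
  deltas: [1,10,0,1,4,30,0,2,9,60,0,3,13,95,0,4,18,130,0,4]

```text
time_s: 6.6
tool_pos: [0.4956, -0.0183, 0.163]
tcp_rot: [1.424, 1.055, -1.424]
wrist_force: [-0.7, -0.5, -4.8]
grip_width: 0.0583
```

>>> send_rows:
  deltas: [5,35,0,0,10,70,0,0,15,105,0,0,20,140,0,0,24,168,0,0]

```text
time_s: 7.1
tool_pos: [0.5195, 0.1507, 0.163]
tcp_rot: [1.423, 1.056, -1.423]
wrist_force: [-0.2, -0.8, -2.9]
grip_width: 0.0583
```

>>> send_rows:
  deltas: [3,22,0,0,5,33,0,0,5.5,36,0,0,5.5,36,0,0,5.5,36,0,0]

```text
time_s: 7.6
tool_pos: [0.525, 0.1831, 0.163]
tcp_rot: [1.424, 1.053, -1.425]
wrist_force: [-0.7, 0.3, -4.8]
grip_width: 0.0583
```

>>> send_rows:
  deltas: [0,0,0,0,0,0,0,0,0,0,0,0]

```text
time_s: 7.9
tool_pos: [0.5254, 0.1834, 0.1633]
tcp_rot: [1.425, 1.053, -1.425]
wrist_force: [-0.0, 0.6, -4.0]
grip_width: 0.0581
```

```bash
python3 - <<'E'
from look import *
look('s6','side',(250,220))
look('t6','top',(180,150))
E
```

```text
[0.5254 0.1834 0.1633] -17.05 [ 0. -0. -1.] 7.9 0.058125278171407904 [-0.   0.6 -4. ] [-0.09  0.09 -0.03]
[0.5254 0.1835 0.1633] -17.05 [ 0. -0. -1.] 7.95 0.058193531615638526 [-0.5 -0.3 -5.4] [-0.14  0.02 -0.04]
```

View pics/s6.png

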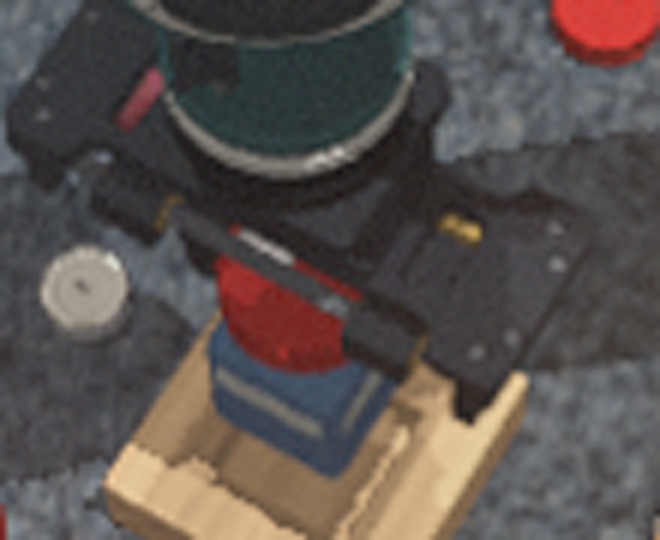

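View pics/t6.png

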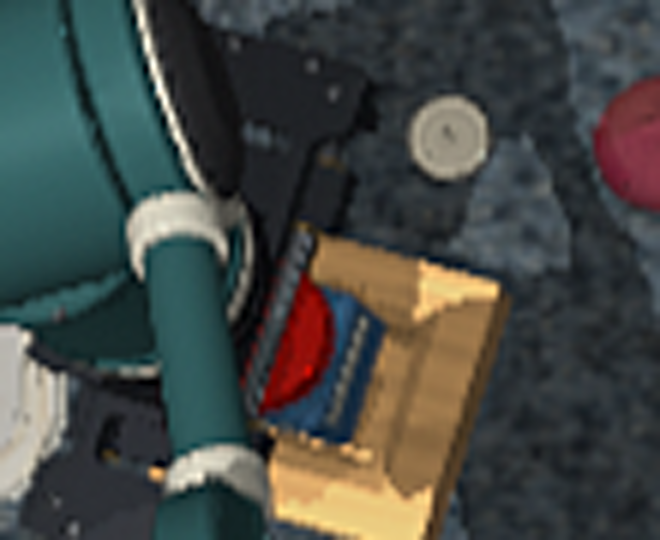

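```bash
cat > jf.py <<'E'
from m import *
def jfit(c,n,z0,x0,y0,a=-17.):
    z=np.load('pics/%s.npz'%n); im=z['im'];d=z['d'];P=cloud(c,d); hsv=cv2.cvtColor(im,cv2.COLOR_RGB2HSV)
    m=(np.hypot(P[...,0]-x0,P[...,1]-y0)<.055)&(P[...,2]>z0)&(P[...,2]<z0+.064)&(d>0)&(hsv[...,0]>95)&(hsv[...,0]<125)&(hsv[...,1]>70)
    Q=P[m]
    def f(p):
        xy=Q[:,:2]-p[:2]
        q=xy@np.array([[np.cos(p[2]),-np.sin(p[2])],[np.sin(p[2]),np.cos(p[2])]])
        return np.abs(q).max(1)-.028
    s=least_squares(f,[x0,y0,np.radians(a)],loss='soft_l1',f_scale=.001)
    print(n,len(Q),s.x[:2].round(4),np.degrees(s.x[2]).round(2),np.std(f(s.x)),Q[:,2].min())
E
python3 - <<'E'
from jf import *
jfit('side','side0',.008,.476,-.15,-21)
jfit('side','side2',.008,.476,-.15,-21)
jfit('side','s6',.07,.522,.185)
jfit('top','top0',.008,.479,-.15,-21)
jfit('top','t6',.07,.526,.183)
E
```

```text
side0 177 [ 0.4754 -0.1522] -19.35 0.002808353771615079 0.010447418664287162
side2 193 [ 0.4772 -0.1519] -21.57 0.002727353938432312 0.008247438817322844
s6 33 [0.5231 0.1824] -16.88 0.0004496956366410249 0.08684196086174391
top0 64 [ 0.4794 -0.1529] -21.05 0.0019395046798135968 0.008203945553410514
t6 64 [0.5273 0.1825] -17.26 0.0005528643608552967 0.08519453007124266
```

>>> send_rows:
  deltas: [-0.5,0.8,-12,0,-0.5,0.8,-24,0,-0.5,0.8,-32,0,-0.5,0.8,-38,0,-0.5,0.8,-42,0]

```text
time_s: 8.5
tool_pos: [0.5242, 0.1846, 0.1199]
tcp_rot: [1.423, 1.055, -1.426]
wrist_force: [-0.1, 1.0, -4.4]
grip_width: 0.0584
```

>>> send_rows:
  deltas: [0,0,-3,0,0,0,-6,0,0,0,-9,0,0,0,-12,0,0,0,-12,0]

```text
time_s: 9.0
tool_pos: [0.5245, 0.1847, 0.1088]
tcp_rot: [1.424, 1.054, -1.425]
wrist_force: [-0.3, -0.7, -4.9]
grip_width: 0.0579
```

```bash
python3 - <<'E'
from look import *
look('s7','side',(250,220))
E
```

```text
[0.5245 0.1847 0.1088] -17.0 [-0.001 -0.    -1.   ] 9.0 0.05794999407124281 [-0.3 -0.7 -4.9] [-0.09  0.12  0.07]
```

View pics/s7.png

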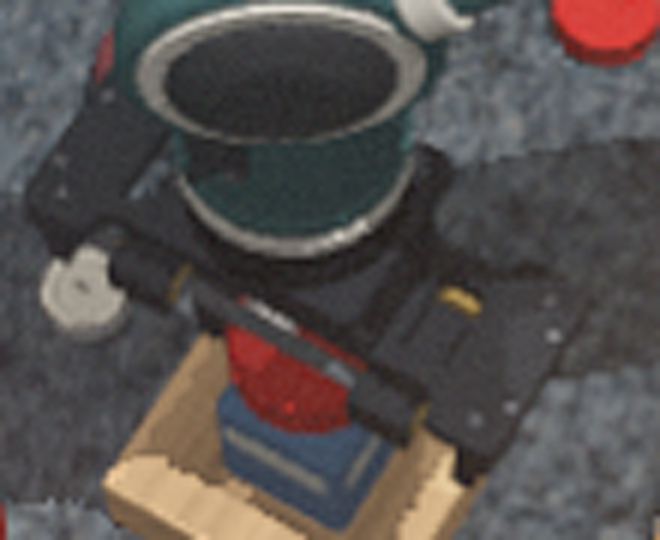

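>>> send_rows:
  deltas: [0,0,-4,0,0,0,-8,0,0,0,-11,0,0,0,-12,0,0,0,-13,0]

```text
time_s: 9.55
tool_pos: [0.5247, 0.1848, 0.0959]
tcp_rot: [1.424, 1.054, -1.425]
wrist_force: [0.0, 0.4, -4.5]
grip_width: 0.0579
```

>>> send_rows:
  deltas: [0,0,-1,0,0,0,-2,0,0,0,-2.5,0,0,0,-2.5,0]

```text
time_s: 9.95
tool_pos: [0.5256, 0.185, 0.0945]
tcp_rot: [1.426, 1.053, -1.423]
wrist_force: [-0.1, 0.2, -2.2]
grip_width: 0.0579
```

```bash
python3 - <<'E'
from look import *
look('s8','side',(250,220))
E
```

```text
[0.5256 0.185  0.0945] -17.0 [ 0.002  0.    -1.   ] 9.95 0.05790035088697646 [-0.1  0.2 -2.2] [-0.06  0.09 -0.01]
```

View pics/s8.png

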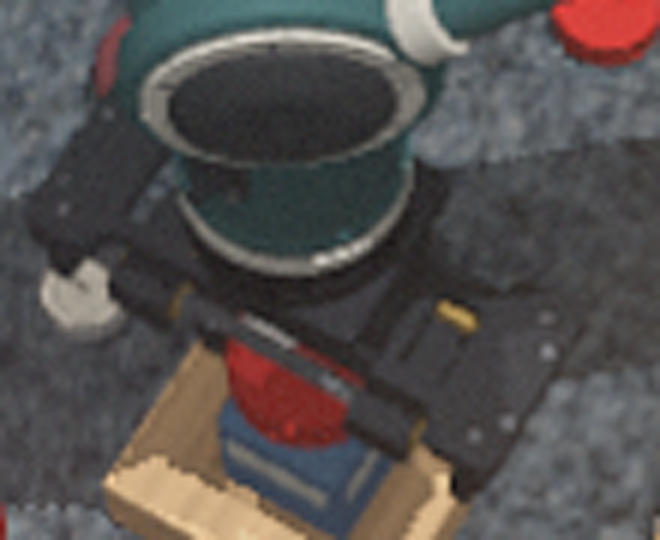

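>>> send_rows:
  deltas: [0,0,-0.5,0,0,0,-0.5,0,0,0,-0.5,0]

```text
time_s: 10.3
tool_pos: [0.525, 0.1848, 0.0934]
tcp_rot: [1.425, 1.054, -1.424]
wrist_force: [0.1, 0.5, -1.1]
grip_width: 0.0583
```

>>> send_rows:
  deltas: [0,0,-0.5,0,0,0,-0.5,0,0,0,-0.5,0]

```text
time_s: 10.6
tool_pos: [0.525, 0.1848, 0.0933]
tcp_rot: [1.425, 1.054, -1.424]
wrist_force: [-2.2, -1.1, 5.7]
grip_width: 0.0582
```

```bash
python3 - <<'E'
from look import *
look('s9','side',(250,220))
E
```

```text
[0.525  0.1848 0.0933] -17.0 [ 0.  0. -1.] 10.6 0.05824899837071805 [-2.2 -1.1  5.7] [-0.16  0.45  0.02]
```

>>> send_rows:
  deltas: [0,0,0.5,3,0,0,0.5,7,0,0,0.5,11,0,0,0.5,15,0,0,0.5,19]

```text
time_s: 11.15
tool_pos: [0.5252, 0.1846, 0.0933]
tcp_rot: [1.183, 1.226, -1.182]
wrist_force: [0.3, -1.6, 1.8]
grip_width: 0.058
```

```bash
python3 - <<'E'
from look import *
look('s10','side',(250,220))
E
```

```text
[0.5252 0.1846 0.0933] 2.07 [ 0.001  0.    -1.   ] 11.15 0.058015542467978014 [ 0.3 -1.6  1.8] [-0.34  0.07 -0.5 ]
```

View pics/s10.png

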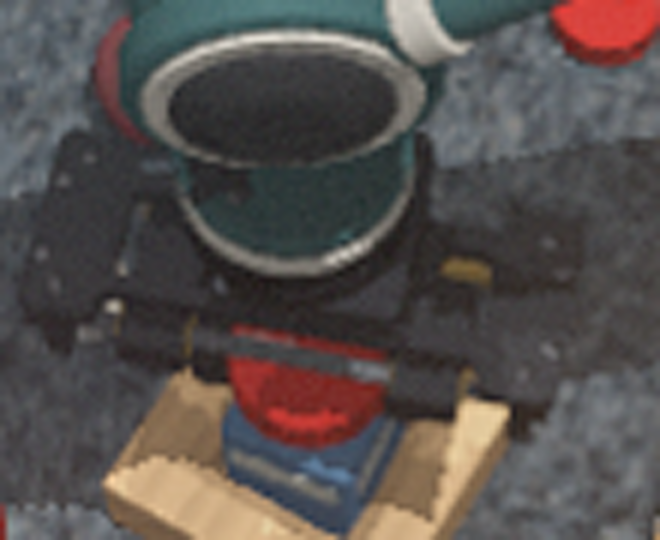

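>>> send_rows:
  deltas: [0,0,0,4,0,0,0,9,0,0,0,14,0,0,0,19,0,0,0,24]

```text
time_s: 11.7
tool_pos: [0.5253, 0.1845, 0.0934]
tcp_rot: [0.868, 1.39, -0.868]
wrist_force: [0.3, -1.1, 2.6]
grip_width: 0.0577
```

```bash
python3 -c "
from h import *
s=bot.get_state();print(s['wrist_torque'],s['wrist_force'],np.degrees(s['joint_pos']))"
```

```text
[-0.35606138 -0.01662649 -0.53020884] [ 0.27028414 -1.12113726  2.62245799] [ 1.68024882e+01  1.01585348e+01  1.14377335e+02 -1.47611497e-02
  5.54199728e+01 -9.23987964e+00]
```

>>> send_rows:
  deltas: [0,0,0,5,0,0,0,10,0,0,0,15,0,0,0,20,0,0,0,25]

```text
time_s: 12.2
tool_pos: [0.5253, 0.1846, 0.0933]
tcp_rot: [0.532, 1.504, -0.532]
wrist_force: [1.6, -1.2, 1.9]
grip_width: 0.058
```

>>> send_rows:
  deltas: [0,0,0,2.5,0,0,0,4,0,0,0,4,0,0,0,4]

```text
time_s: 12.6
tool_pos: [0.5253, 0.1846, 0.0933]
tcp_rot: [0.479, 1.516, -0.479]
wrist_force: [1.4, -2.0, 2.6]
grip_width: 0.0587
```

```bash
python3 - <<'E'
from look import *
look('s11','side',(250,220))
look('t11','top',(180,150))
E
```

```text
[0.5253 0.1846 0.0933] 54.92 [ 0.001 -0.    -1.   ] 12.6 0.05868339553169322 [ 1.4 -2.   2.6] [-0.48 -0.2  -0.43]
[0.5253 0.1846 0.0933] 54.94 [ 0.001 -0.    -1.   ] 12.65 0.05841534726138732 [ 1.1 -2.9  2.7] [-0.51 -0.17 -0.47]
```

View pics/s11.png

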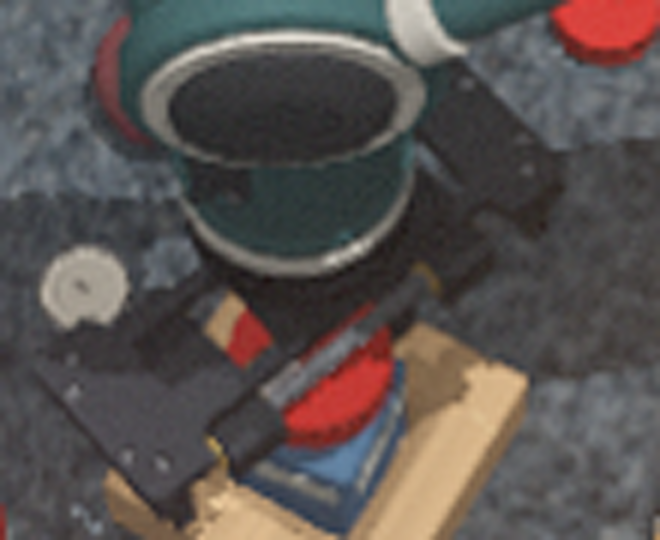

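View pics/t11.png

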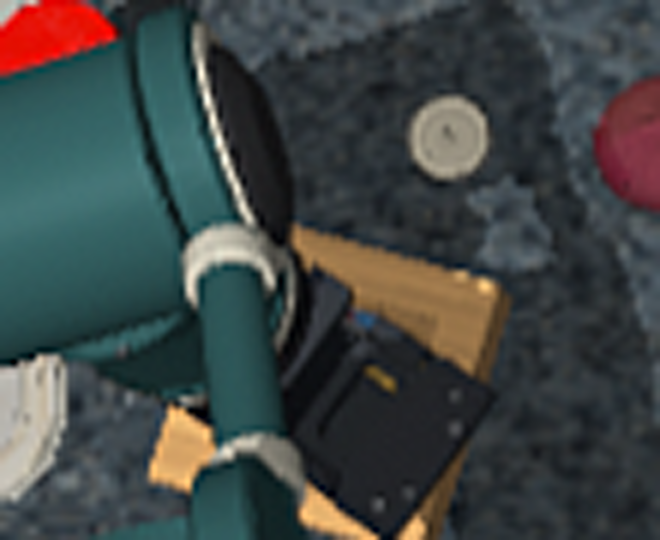

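>>> send_rows:
  deltas: [0,0,1,0,0,0,2,0,0,0,3,0,0,0,4,0,0,0,4,0]

```text
time_s: 13.2
tool_pos: [0.5243, 0.1848, 0.0972]
tcp_rot: [0.477, 1.519, -0.478]
wrist_force: [0.7, -0.1, -0.4]
grip_width: 0.0582
```

>>> send_rows:
  deltas: [0,0,0,0,0,0,0,0]

```text
time_s: 13.4
tool_pos: [0.5252, 0.1851, 0.098]
tcp_rot: [0.478, 1.517, -0.477]
wrist_force: [0.3, -0.1, -1.2]
grip_width: 0.0579
```

```bash
python3 - <<'E'
from look import *
look('s12','side',(250,220))
E
```

```text
[0.5252 0.1851 0.098 ] 55.03 [ 0.001  0.    -1.   ] 13.4 0.05794802825037449 [ 0.3 -0.1 -1.2] [-0.06 -0.    0.04]
```

View pics/s12.png

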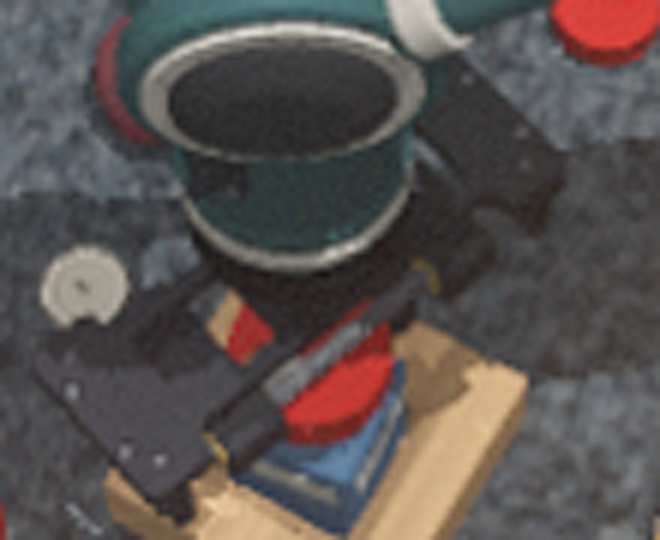

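>>> send_rows:
  deltas: [0,0,4,0,0,0,9,0,0,0,15,0,0,0,23,0,0,0,31,0]

```text
time_s: 13.95
tool_pos: [0.5249, 0.1848, 0.1291]
tcp_rot: [0.479, 1.517, -0.478]
wrist_force: [-0.7, -0.6, -0.7]
grip_width: 0.058
```

>>> send_rows:
  deltas: [0,0,8,0,0,0,14,0,0,0,18,0,0,0,18,0,0,0,18,0]

```text
time_s: 14.45
tool_pos: [0.5247, 0.1847, 0.1461]
tcp_rot: [0.478, 1.518, -0.479]
wrist_force: [-1.6, -0.3, -0.7]
grip_width: 0.0581
```

>>> send_rows:
  deltas: [0,0,0,0,0,0,0,0,0,0,0,0]

```text
time_s: 14.75
tool_pos: [0.5246, 0.1847, 0.1458]
tcp_rot: [0.478, 1.518, -0.479]
wrist_force: [-0.9, 1.0, -0.7]
grip_width: 0.0577
```

```bash
python3 - <<'E'
from look import *
look('s13','side',(250,220))
look('t13','top',(180,150))
from jf import *
jfit('side','s13',.045,.522,.185)
for n,c in(('s13','side'),):
    z=np.load('pics/s13.npz');P=cloud(c,z['d']);im=z['im'].astype(int)
    m=(im[...,0]>120)&(im[...,1]<70)&(np.hypot(P[...,0]-.522,P[...,1]-.185)<.05);print(np.percentile(P[m],[3,50,97],axis=0).round(3))
    b=(im[...,2]>im[...,0]+30)&(np.hypot(P[...,0]-.522,P[...,1]-.185)<.05)&(P[...,2]>.04);print(np.percentile(P[b],[3,50,97],axis=0).round(3))
E
```

```text
[0.5246 0.1847 0.1458] 55.0 [-0.001 -0.    -1.   ] 14.75 0.05768270882400662 [-0.9  1.  -0.7] [-0.03  0.02  0.04]
[0.5246 0.1847 0.1459] 54.99 [-0.001 -0.    -1.   ] 14.8 0.05804901671953508 [ 0.1  0.1 -0.3] [-0.02  0.05 -0.01]
s13 229 [0.5267 0.1795] -10.43 0.0032065725440527356 0.04897593138293549
[[0.494 0.177 0.168]
 [0.509 0.195 0.173]
 [0.549 0.214 0.177]]
[[0.49  0.143 0.078]
 [0.518 0.19  0.523]
 [0.549 0.229 0.529]]
```

View pics/s13.png

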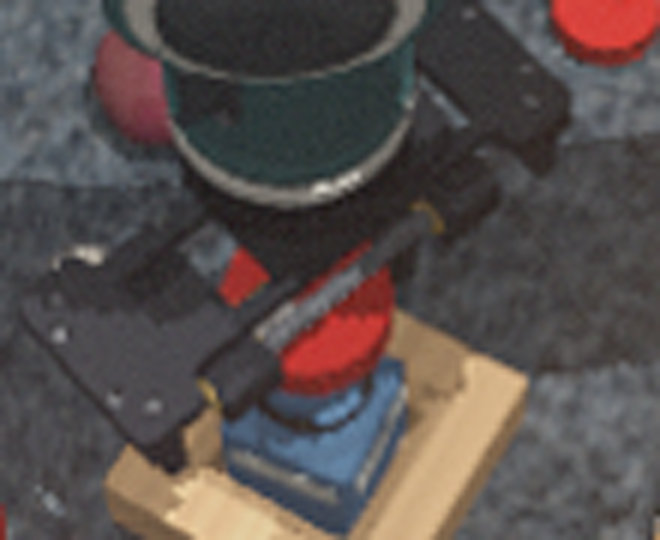

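View pics/t13.png

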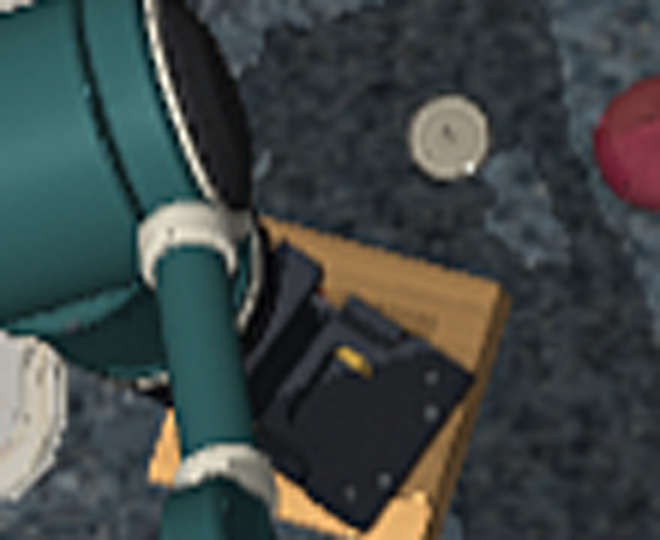

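```bash
python3 -c "
from bench import bot
print(bot.hand_in())"
```

```text
the job is handed in; nothing more can be done
None
```

The jar is standing in the brace with its cap unscrewed. The gripper is holding the cap level over the mouth, and the job is handed in at about 15 s.

- **Seating:** I lifted the jar by its cap and lowered it into the recess. It touched down with the tool tip at 93.3 mm, which is the height a fully seated jar should give.
- **Unscrewing:** I turned the cap 72° anticlockwise. The wrist felt about 0.5 N m throughout, as expected for this thread.
- **Lifting off:** I raised the cap straight up 52 mm. The wrist then carried only about 1 N, against about 4.5 N with the jar attached, so the cap came free on its own.
- **Last check:** The final side picture shows the cap over the bare neck with the jar still in the brace. The cap's top measured about 173 mm, which puts about 34 mm of air between cap and rim. The tool was vertical to within 0.1°.

**Checks that disagreed or were not made:**
- The two cameras differed by about 4 mm in absolute position. I worked from the offset between jar and brace, on which they agreed to within 1 mm.
- The last automatic fit of the jar's faces was poor: 3 mm scatter and a yaw of −10°. I relied on the picture, touchdown height and forces instead.
- The gripper hid the white stroke, so I inferred the cap's turn from the gripper's angle and the torque.
- I did not measure the other objects again. The arm stayed clear of them, and those visible in the last pictures looked unmoved.

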